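Put mixed-up hydraulic fittings back in their colour trays

ROBOT

A 6-joint arm with a two-finger parallel gripper is mounted at the origin on the work surface. World frame = base frame: x ahead of the robot, y to its left, z up, the work surface at z = 0. Lengths are in mm, angles in rad, forces in N, time in s.
With the tool pointing down it reaches from about 275 to 825 mm from the base axis. Payload 4.9 kg.
Tool frame: the origin (TCP) lies at the very end of the fingers, on their centre line; the grasp point (between the pads) lies 19 mm behind it; z points along the fingers, y is the line along which they close (so a half turn about z gives the same grasp; the last joint's range is limited). The gripper opens to 85 mm and grips with 20 to 120 N. Pads are 22 mm wide; open, the fingers measure 114 mm over their backs; the gripper's body (76 mm by 85 mm) begins 54 mm behind the grasp point. The pads swing forward as they close: fully open they stand 13 mm farther back than shut.
Start: joints at [-1.456, 0.326, -0.193, 1.052, 0, 1.437], TCP at [135.444, -533.079, 231.281] pointing down, gripper open.
Joint ranges: [-2.65, 2.65], [-0.97, 1.79], [-1.3, 1.35], [-1.93, 2.1], [-1.47, 1.37], [-3.14, 3.14]. Speed limits (rad/s): [2.57, 2.57, 3.14, 3.14, 3.14, 3.14].

INTERFACE

Orientations are given as [roll, pitch, yaw] about the fixed x, y, z axes, in that order (R = Rz(yaw) Ry(pitch) Rx(roll)).
In Python, from bench import bot, solve_ik, imaging gives the robot as it stands. Calls block until the motion is done:
- bot.move_ptp(position, orientation): joint-space move of the TCP to a pose.
- bot.movel(position, rot=None, max_speed=150, threshold=None): straight line of the TCP; rot=None keeps the orientation; max_speed is the mean speed in mm/s. With threshold (N) it stops when the force on the tool has changed by that much, and returns True; else False.
- bot.move_j(angles): joint-space move.
- bot.grip(opening, effort=None): opening from 0.0 (shut) to 1.0 (fully open); effort is the grip in N (None keeps the last); returns when the fingers have stopped.
- bot.dwell(seconds).
- solve_ik(position, orientation): joint angles nearest the present ones, or None.
- bot.get_state(): the state.
- imaging.capture(name): name is "side" or "top" or "wrist"; returns the picture (384x512x3 uint8, blue, green, red); there is no depth.
- imaging.camera_model(name): a dict with "K" (3x3 intrinsics, pixels), "k1" (the pictures are not rectified: a ray, as slopes to the right and down, at radius r is drawn at 1 + k1 r^2 times it, then the intrinsics apply), "position" and "rotation" of the camera in the world. Camera axes: x right, y up, looking along -z (the intrinsics and any distortion apply to the point x, -y, -z); pixel columns grow to the right and rows downward; lengths in mm; the calibration is good to about 2 mm. A picture is of the moment at which its call begins: read the wrist's pose just before it. camera_model takes no time and is no camera call; for the wrist camera it gives the pose at the moment of the call.
A pose or a line that the arm cannot do raises bot.IKError and nothing moves.
- bot.sign_off(): hands the job in; it is judged then, once.
The state is a dict: "t": time; "qpos": joint angles; "joint_velocities": joint speeds; "effort": joint torques, N m; "tcp_pos": TCP position; "orientation": TCP orientation; "contact_force": force on the tool from outside, world axes, zero at the start; "wrist_torque": the same for the moment, N m; "opening": opening from 0.0 (shut) to 1.0 (fully open); "gripper_force": force on a finger pad.
Only numpy, scipy, OpenCV 4.12 (cv2) and the standard library are available. Lean on these libraries where they do the work, as an engineer would, in place of code of your own. Each camera call takes 0.05 s, during which the arm holds its last target. There are 200 camera calls.

TASK

Some of the four capped hydraulic fittings have been put back in the wrong trays. Rearrange them so that each lies flat, same way up as now, inside the tray of its own caps' colour, one fitting to a tray, using the empty black tray to set one down on the way so that you can swap the rest. Leave the little white-lidded jar where it stands.

Things in the scene. Friction and masses are not known exactly. Their poses are not given: they have to be found in the camera images.
- fitting_yellow: Loose steel hydraulic straight fitting, 0.18 to 0.37 kg: a block 40 (x) by 32 (y) by 38 mm (z), its y faces bare and flat to grip, with yellow round caps 27 in diameter on both x ends; x from -40 to +40, 38 high; end caps' axis 19 above the underside. Origin: centre of the block's underside, z up. Starts flat in a coloured tray, near its middle, at any yaw.
- fitting_blue: Loose steel hydraulic elbow, 0.18 to 0.37 kg: a block 40 (x) by 32 (y) by 38 mm (z), its y faces bare and flat to grip, with blue round caps 27 in diameter on the +x end and on top; x from -24 (bare plug) to +40, 56 high; end caps' axis 19 above the underside. Origin: centre of the block's underside, z up. Starts flat in a coloured tray, near its middle, at any yaw.
- fitting_red: Loose steel hydraulic tee, 0.18 to 0.37 kg: a block 40 (x) by 32 (y) by 38 mm (z), its y faces bare and flat to grip, with red round caps 27 in diameter on both x ends and on top; x from -40 to +40, 56 high; end caps' axis 19 above the underside. Origin: centre of the block's underside, z up. Starts flat in a coloured tray, near its middle, at any yaw.
- fitting_green: Loose steel hydraulic single-ended fitting, 0.18 to 0.37 kg: a block 40 (x) by 32 (y) by 38 mm (z), its y faces bare and flat to grip, with green round caps 27 in diameter on the +x end only; x from -24 (bare plug) to +40, 38 high; end caps' axis 19 above the underside. Origin: centre of the block's underside, z up. Starts flat in a coloured tray, near its middle, at any yaw.
- tray_yellow: Fixed yellow plastic tray, square, 112 mm outside, 104 mm inside, floor 4 thick, rim 12 above the counter; one fitting fits in it at any yaw when put near the middle. Origin: centre of its underside on the counter; x and y along its sides, z up.
- tray_blue: Fixed blue plastic tray, square, 112 mm outside, 104 mm inside, floor 4 thick, rim 12 above the counter; one fitting fits in it at any yaw when put near the middle. Origin: centre of its underside on the counter; x and y along its sides, z up.
- tray_red: Fixed red plastic tray, square, 112 mm outside, 104 mm inside, floor 4 thick, rim 12 above the counter; one fitting fits in it at any yaw when put near the middle. Origin: centre of its underside on the counter; x and y along its sides, z up.
- tray_green: Fixed green plastic tray, square, 112 mm outside, 104 mm inside, floor 4 thick, rim 12 above the counter; one fitting fits in it at any yaw when put near the middle. Origin: centre of its underside on the counter; x and y along its sides, z up.
- tray_black: Fixed black plastic tray, square, 112 mm outside, 104 mm inside, floor 4 thick, rim 12 above the counter; one fitting fits in it at any yaw when put near the middle. Origin: centre of its underside on the counter; x and y along its sides, z up. It starts empty: the spare tray.
- jar: Small closed jar with a white lid, loose, 46 mm in diameter, 42 high, standing among the trays; not to be disturbed. Origin: centre of its underside; z up.
There are look-alikes about, which are no part of the job. Several things have the shape of the tray_blue; the one meant has the colours described above.

How it is judged (in metres and radians):
On the way:
1. a fitting has been set down flat in the black tray and let go (((horizontal distance between fitting_yellow and tray_black below 0.05 m and z of fitting_yellow in the frame of tray_black below 0.009 m and angle between fitting_yellow's own z axis and vertical below 0.12 rad and contact force between the fingers and fitting_yellow below 0.3 N and linear speed of fitting_yellow below 0.02 m/s) or (horizontal distance between fitting_blue and tray_black below 0.05 m and z of fitting_blue in the frame of tray_black below 0.009 m and angle between fitting_blue's own z axis and vertical below 0.12 rad and contact force between the fingers and fitting_blue below 0.3 N and linear speed of fitting_blue below 0.02 m/s) or (horizontal distance between fitting_red and tray_black below 0.05 m and z of fitting_red in the frame of tray_black below 0.009 m and angle between fitting_red's own z axis and vertical below 0.12 rad and contact force between the fingers and fitting_red below 0.3 N and linear speed of fitting_red below 0.02 m/s) or (horizontal distance between fitting_green and tray_black below 0.05 m and z of fitting_green in the frame of tray_black below 0.009 m and angle between fitting_green's own z axis and vertical below 0.12 rad and contact force between the fingers and fitting_green below 0.3 N and linear speed of fitting_green below 0.02 m/s))), for 0.2 s.
At the end, for the whole second after the job is handed in: Each fitting lies in the tray of its own colour: origin within 50 mm horizontally of the tray's centre and under 9 mm above the tray's underside (on its floor, not the rim), z axis within 0.12 rad of vertical, let go and at rest (under 0.02 m/s, 0.2 rad/s) (horizontal distance between fitting_yellow and tray_yellow below 0.05 m and z of fitting_yellow in the frame of tray_yellow below 0.009 m and angle between each of fitting_yellow, fitting_blue, fitting_red, fitting_green's own z axis and vertical below 0.12 rad and contact force between the fingers and fitting_yellow below 0.3 N and linear speed of each of fitting_yellow, fitting_blue, fitting_red, fitting_green below 0.02 m/s and horizontal distance between fitting_blue and tray_blue below 0.05 m and z of fitting_blue in the frame of tray_blue below 0.009 m and contact force between the fingers and fitting_blue below 0.3 N and horizontal distance between fitting_red and tray_red below 0.05 m and z of fitting_red in the frame of tray_red below 0.009 m and contact force between the fingers and fitting_red below 0.3 N and horizontal distance between fitting_green and tray_green below 0.05 m and z of fitting_green in the frame of tray_green below 0.009 m and contact force between the fingers and fitting_green below 0.3 N and angular speed of each of fitting_yellow, fitting_blue, fitting_red, fitting_green below 0.2 rad/s); the robot touches nothing.
It fails at once if the jar has been moved more than 20 mm or tipped (distance of jar from where it was at the start of the episode above 0.02 m or angle between jar's own z axis and vertical above 0.3 rad).
It also fails if it takes over 128 s, if anything falls off the work surface, if the arm or the gripper's body presses on something with over 40 N, if the wrist force passes 120 N, or if a joint passes its speed limit or range.

## Working session

There is one attempt and no reset: what is moved stays moved. The work goes in short steps, each a Python script; the robot and the scene stay as the last script left them, time stands still between calls to the robot, and variables do not carry over. Pictures are saved under pics/ and viewed, at most 14 in all, crops included, and the job is handed in when it is done.

```bash
ls; mkdir -p pics
python3 - <<'E'
from bench import bot, imaging
import cv2,numpy as np
for n in("top","side"):
    cv2.imwrite(f"pics/{n}0.png",cv2.resize(imaging.capture(n),(800,600),interpolation=cv2.INTER_CUBIC))
    m=imaging.camera_model(n);print(n,m)
print(bot.get_state())
E
```

```text
pics
top {'K': array([[361.69602908,   0.        , 249.20616195],
       [  0.        , 361.69602908, 195.38922141],
       [  0.        ,   0.        ,   1.        ]]), 'k1': -0.08737916386572013, 'position': array([ 3.11438450e+02, -9.21460140e-02,  9.29761099e+02]), 'rotation': array([ 0.19317646,  0.0174065 , -1.55201802])}
side {'K': array([[408.36160814,   0.        , 257.45815345],
       [  0.        , 408.36160814, 193.8560231 ],
       [  0.        ,   0.        ,   1.        ]]), 'k1': -0.11595945516462088, 'position': array([ 373.24750902, -621.21291513,  736.40276546]), 'rotation': array([ 0.7525513 , -0.01613803, -0.1471365 ])}
{'t': 0.1, 'qpos': array([-1.45618278e+00,  3.26885218e-01, -1.93484612e-01,  1.05201842e+00,
       -4.23605435e-06,  1.43656993e+00]), 'joint_velocities': array([ 7.00970634e-04, -1.76266127e-03,  2.55646860e-03,  7.75988762e-04,
        4.57804649e-05,  3.61430537e-04]), 'effort': array([ 1.56054546e-03, -4.44237828e+01,  2.63038480e+01,  7.85258424e-03,
       -6.79906520e-05, -8.23196956e-06]), 'tcp_pos': array([ 135.38847018, -532.52887083,  230.57145832]), 'orientation': array([-3.14001448e+00, -2.08839318e-04,  2.48839782e-01]), 'contact_force': array([-0.05701391, -0.53495148,  0.70536703]), 'wrist_torque': array([-0.00332327,  0.01446489, -0.01209675]), 'gripper_force': 0.0, 'opening': 1.0033994445905867}
```

View pics/top0.png

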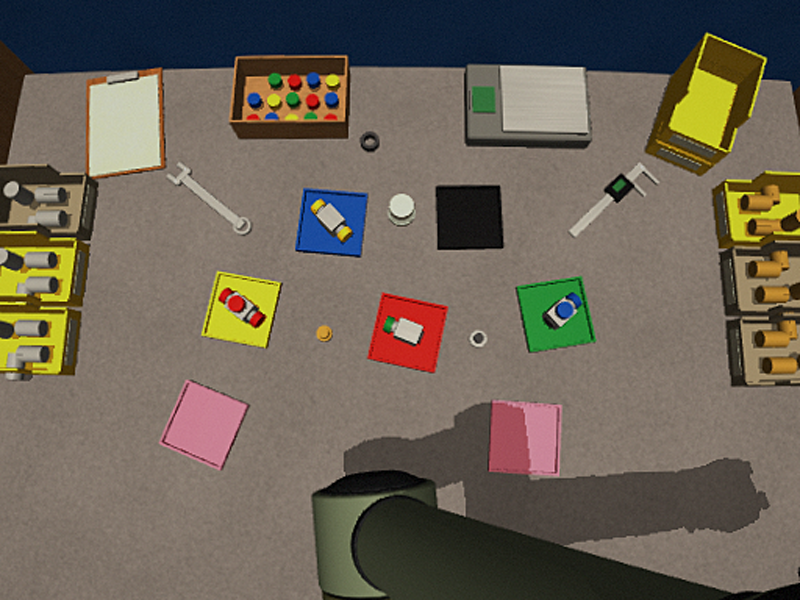

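View pics/side0.png

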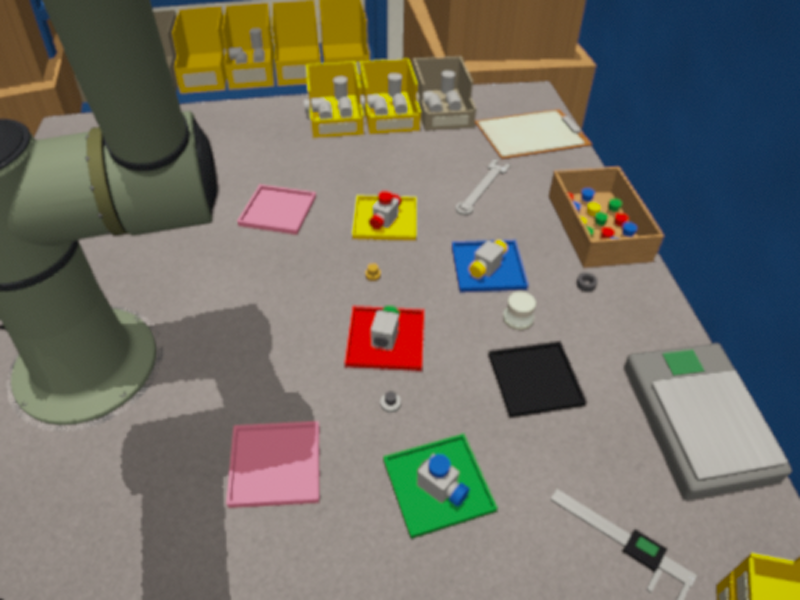

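The top view shows yellow in the blue tray (332,222), blue in green (556,314), green in red (407,332) and red in yellow (241,308). The black tray (469,217) is empty and the jar is at (401,209). The tray-shaped things are blue (332,222) and the pink look-alikes (205,424) and (525,438). Only the first is blue, and I'll confirm it in the crop.

Run:
```python
import cv2
im=cv2.imread("pics/top0.png")
# crop from original-scale: 800-px image region, 2x
c=im[180:380,200:400]; cv2.imwrite("pics/cA.png",cv2.resize(c,(600,600),interpolation=cv2.INTER_CUBIC))
c=im[180:380,365:600]; cv2.imwrite("pics/cB.png",cv2.resize(c,(705,600),interpolation=cv2.INTER_CUBIC))
```

```text
(no output)
```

View pics/cA.png

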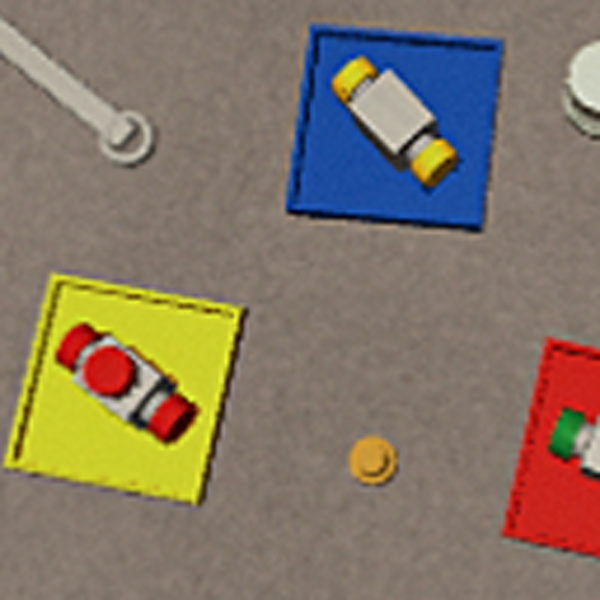

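View pics/cB.png

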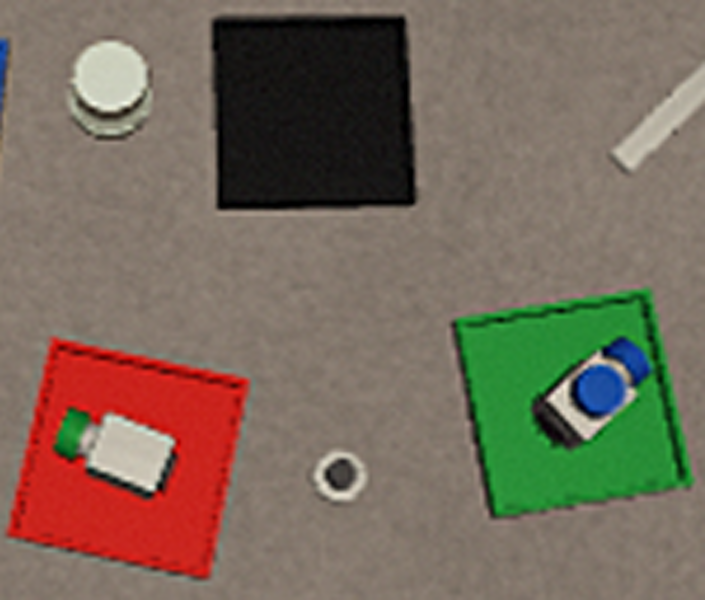

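The enlarged crops confirm the blue tray at A(395,127), holding the yellow-capped fitting, with no other blue tray in sight. Next I convert the pixels to positions.

```bash
cat > h.py <<'E'
from bench import bot, solve_ik, imaging
import numpy as np, cv2
from scipy.spatial.transform import Rotation as Rn
def world(px,z,m):
    """pixels (Nx2, native) -> xy on the plane at height z"""
    px=np.atleast_2d(np.float64(px))
    n=cv2.undistortPoints(px[:,None],m["K"],np.array([m["k1"],0,0,0.]))[:,0]
    d=np.c_[n[:,0],-n[:,1],-np.ones(len(n))]@Rn.from_euler("xyz",m["rotation"]).as_matrix().T
    p=m["position"]; return (p+d*((z-p[2])/d[:,2])[:,None])[:,:2]
E
python3 - <<'E'
from h import *
m=imaging.camera_model("top")
def W(pts,off,z): return world(((np.float64(pts)/3+off+.5)*.64-.5),z,m)
A,B=(200,180),(365,180)
T=dict(blue=(A,[(310,25),(503,41),(482,231),(287,211)]),yellow=(A,[(52,273),(244,308),(202,505),(6,466)]),
black=(B,[(213,17),(404,16),(414,203),(218,208)]),red=(B,[(53,339),(248,380),(209,578),(9,536)]),green=(B,[(455,321),(650,290),(692,487),(493,517)]))
for k,(o,p) in T.items():
    w=W(p,o,12); print(k,w.mean(0).round(1),np.linalg.norm(w-np.roll(w,1,0),axis=1).round(0))
print("jar",W([(112,77)],B,42))
print("y",W([(354,77),(435,162)],A,34),W([(388,70),(437,124),(398,156),(347,107)],A,42).mean(0))
print("r",W([(78,346),(175,418)],A,34),W([(109,370)],A,60))
w=W([(108,412),(175,436),(157,488),(88,463)],B,42);print("g",W([(73,433)],B,34),w.mean(0),w)
print("b",W([(629,362)],B,32),W([(601,390)],B,60))
E
```

```text
blue [635.2 121.2] [113. 113. 114. 111.]
yellow [481.1 266.2] [112. 113. 112. 113.]
black [ 647.9 -113.7] [115. 110. 113. 111.]
red [446.3 -12. ] [112. 110. 111. 110.]
green [ 480.3 -256.2] [111. 112. 112. 112.]
jar [[654.32859295   0.74033668]]
y [[655.95285059 142.72396436]
 [606.42188078  95.30494425]] [631.29152676 119.064949  ]
r [[499.36850314 287.82813758]
 [460.35831408 231.39992734]] [[481.17489004 261.75285738]]
g [[455.68826451  18.74725206]] [445.97062242 -12.78835806] [[ 4.65991236e+02  1.95934176e-01]
 [ 4.53644790e+02 -3.54785990e+01]
 [ 4.25769522e+02 -2.62202298e+01]
 [ 4.38476942e+02  1.03494624e+01]]
b [[ 499.52965031 -282.16245527]] [[ 478.45329962 -257.84652485]]
```

```bash
cat >> h.py <<'E'
TR=dict(blue=(635.2,121.2),yellow=(481.1,266.2),black=(647.9,-113.7),red=(446.3,-12.),green=(480.3,-256.2))
HI,ZG=170,10
def hover(xy,yaw):
    """go above xy with tool yaw = yaw mod pi, the half turn with the last joint nearest zero"""
    c=[(abs(q[5]),y) for y in (yaw-np.pi,yaw,yaw+np.pi) if (q:=solve_ik([*xy,HI],[np.pi,0,y])) is not None]
    y=min(c)[1]; bot.move_ptp([*xy,HI],[np.pi,0,y]); return y
def pick(xy,yaw):
    y=hover(xy,yaw); bot.grip(.65)
    hit=bot.movel([*xy,ZG],threshold=8)
    bot.grip(0,60); s=bot.get_state(); print("pick",hit,s["tcp_pos"].round(1),s["opening"],s["gripper_force"])
    bot.movel([*xy,HI]); s=bot.get_state(); print("held",s["opening"],s["contact_force"].round(1),s["t"]); return y
def place(xy,yaw,zp=ZG+.7):
    hover(xy,yaw); bot.movel([*xy,40])
    hit=bot.movel([*xy,zp],max_speed=50,threshold=8)
    print("place",hit,bot.get_state()["tcp_pos"].round(1)); bot.grip(.65); bot.movel([*xy,HI]); print("t",bot.get_state()["t"])
def ang(xy): return np.arctan2(xy[1],xy[0])
def shot(n,f): cv2.imwrite(f,cv2.resize(imaging.capture(n),(800,600),interpolation=cv2.INTER_CUBIC))
E
python3 - <<'E'
from h import *
y=hover((631,119),.764); bot.grip(.65); print(y,bot.get_state()); shot("wrist","pics/w1.png")
E
```

```text
3.9055926535897934 {'t': 3.4, 'qpos': array([ 7.12755317e-02,  5.38317189e-01, -2.20084839e-02,  1.01045402e+00,
       -3.24498400e-05, -6.92480832e-01]), 'joint_velocities': array([ 0.00086491, -0.00120236,  0.00068991, -0.00048322,  0.0009364 ,
       -0.00017424]), 'effort': array([-6.08171406e-02, -5.47508454e+01,  2.58617288e+01,  4.77377380e-04,
       -2.63463953e-03,  9.97198526e-05]), 'tcp_pos': array([631.02131088, 118.83016866, 170.01976059]), 'orientation': array([-3.14155706e+00, -7.91507500e-06, -2.37783629e+00]), 'contact_force': array([-0.30896023,  0.02781064, -0.01188367]), 'wrist_torque': array([-0.0159447 ,  0.04180154, -0.01119338]), 'gripper_force': 0.0, 'opening': 0.6496316219135682}
```

View pics/w1.png

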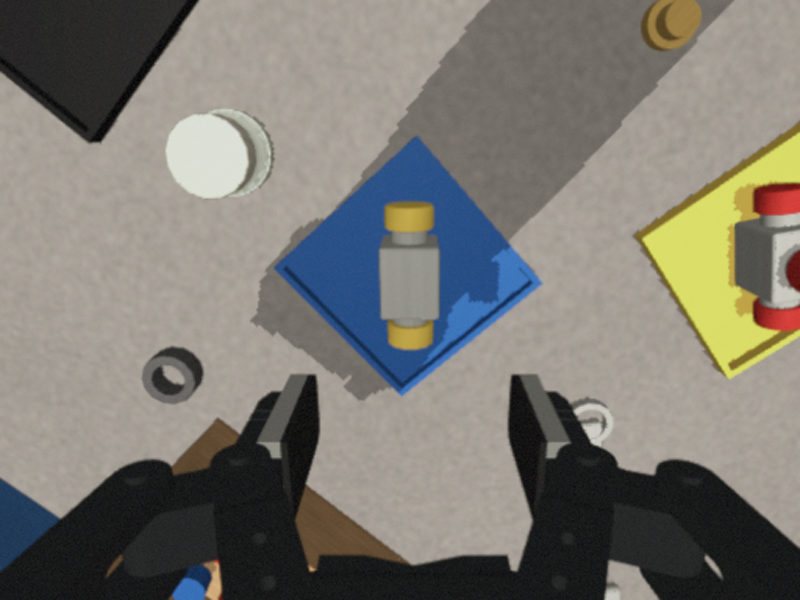

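The wrist view shows the yellow fitting upright at (409,278), midway between the fingers (midline about column 414), so position and yaw are good. Now the first pick and place into the black tray.

Run:
```python
from h import *
p=(631,119); y=pick(p,.764); print(y)
t=TR["black"]; yp=y+ang(t)-ang(p); print("yaw placed",yp); place(t,yp); shot("wrist","pics/w2.png")
```

```text
pick False [632.2 118.9  11.3] 0.3621836661119279 60.47325253486633
held 0.3649739297572638 [-0.4  0.2 -3.1] 6.6833
3.9055926535897934
yaw placed 3.5454712645623006
place True [ 647.2 -113.6   11.4]
t 10.7583
```

View pics/w2.png

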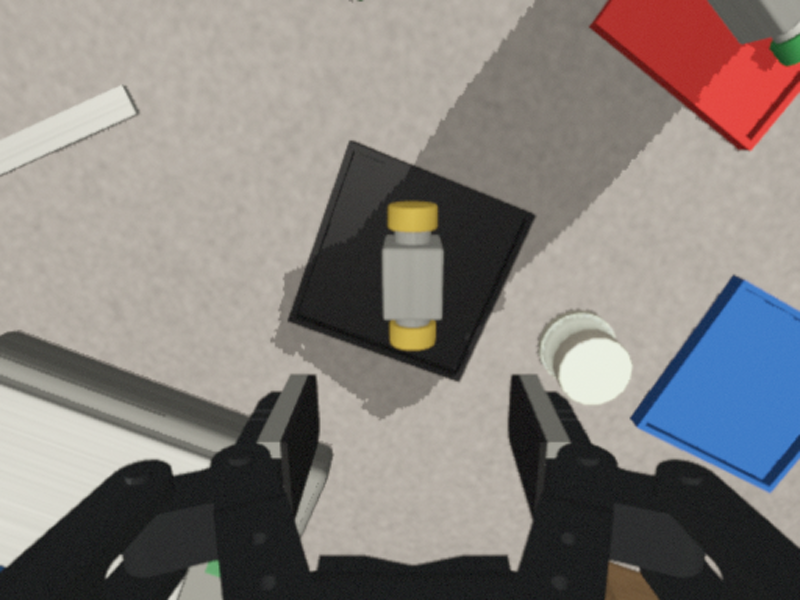

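The yellow fitting lies flat in the middle of the black tray (413,277) and the jar (590,360) is undisturbed. I'll carry on with the rest, aborting if a grip is missed.

Run:
```python
from h import *
y0=3.5454712645623006
for p,yaw,c in [((478.5,-257.8),-.857,"blue"),((446,-12.8),1.25,"green"),((481,261),.966,"red"),(TR["black"],y0,"yellow")]:
    print(c); y=pick(p,yaw); o=bot.get_state()["opening"]
    if not .3<o<.42: print("ABORT"); break
    t=TR[c]; place(t,y+ang(t)-ang(p))
    shot("wrist",f"pics/w_{c}.png")
bot.move_ptp([135.4,-533,231],[np.pi,0,.249]); shot("top","pics/top1.png"); shot("side","pics/side1.png")
```

```text
blue
pick False [ 479.3 -258.3   11.1] 0.3632442640962854 60.266042947769165
held 0.36272192661017155 [-0.6  0.6 -1.7] 14.6833
place True [634.4 121.2  11.2]
t 19.3583
green
pick False [446.7 -12.9  11. ] 0.36867001735952676 58.41697150433902
held 0.36955757696952063 [ 0.2  0.  -1.5] 23.8917
place True [ 479.7 -255.9   11. ]
t 28.025
red
pick False [481.9 261.4  11.1] 0.36520356662938724 60.307098627090454
held 0.3659543943382403 [-0.2 -0.2 -1.9] 32.9333
place True [445.7 -12.   11.1]
t 37.1583
yellow
pick False [ 648.8 -113.9   11.3] 0.3693019259580514 60.67919969558716
held 0.36520523822016704 [-0.   1.  -2.4] 41.0917
place True [480.5 266.   11.3]
t 45.775
```

View pics/top1.png

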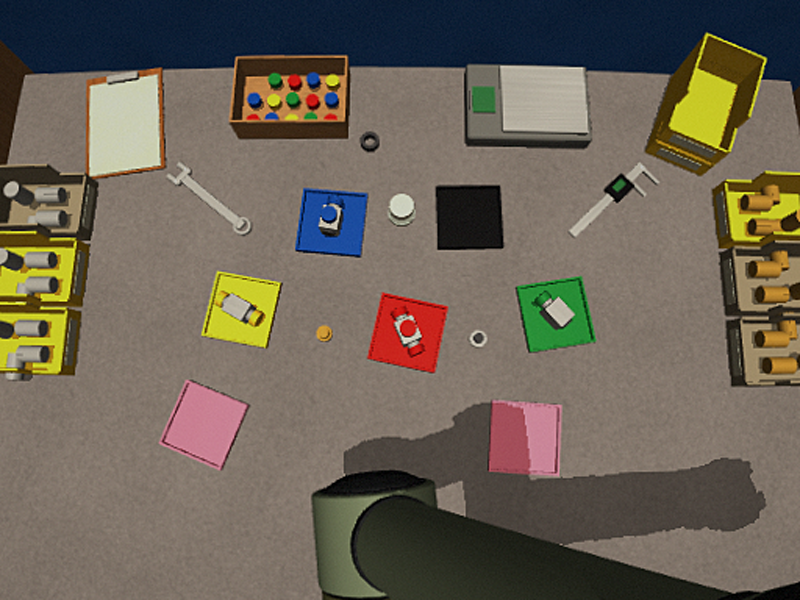

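View pics/side1.png

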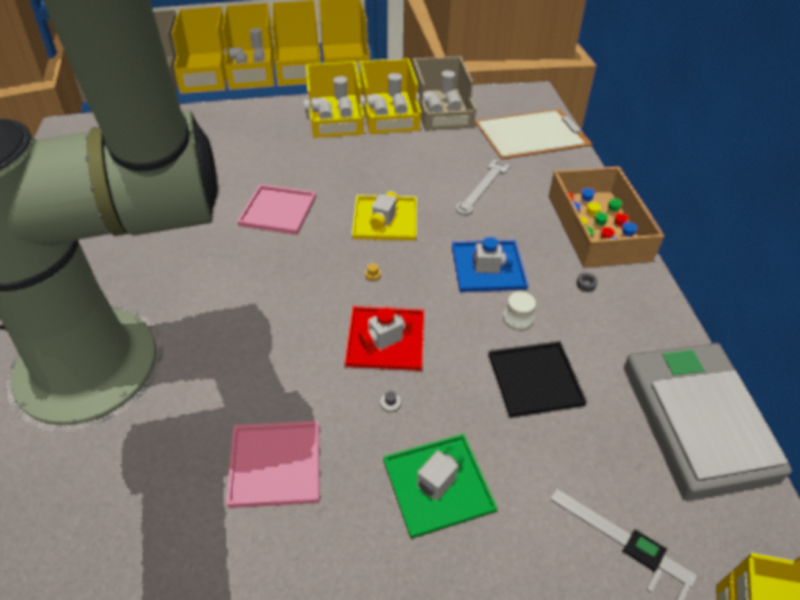

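In the top view every fitting lies flat in its own tray: blue (332,217), yellow (241,308), red (407,330) and green (555,310). The jar is still at (401,209) and the arm is clear.

```bash
python3 -c "
from bench import bot
bot.dwell(.5); print(bot.sign_off())"
```

```text
the job is handed in; nothing more can be done
None
```

The job is handed in: the final pictures showed all four fittings lying flat in the trays of their own colours, with the black tray used on the way and the jar where it stood; the judge's verdict was not shown.

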